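# Free the marble and give its dish a level quarter turn

## Task

Lift the marble dish clear of the bench by its handle bar, with the marble still in the side pocket, then tip it to about 25 degrees so that the marble rolls out of the pocket into the dish, and bring it back level with the marble resting in the middle. Then, well up in the air and keeping the dish level and the marble in the middle, give it a quarter turn (either way round) so that the handle bar lies parallel to the wooden pointer on the kit tray. Finish while still holding the dish level and still, about 10 cm above the bench; never touch the marble, and leave the magnet and the hex nuts as they lie.

Things in the scene. Friction and masses are not known exactly. Their poses are not given: they have to be found in the camera images.
- handle (a point): Middle of the dish's straight wooden handle bar, where to grip: 127 mm long along this frame's x axis, 12 mm thick along y (gripping width), 24 mm tall along z. It bridges the dish on two posts at x = +-60 mm; its middle is 95 mm above the dish's flat underside and 89 mm straight above dish_middle. At the start it lies at a right angle (within about 8 degrees) to the pointer.
- dish_middle (a point): Middle of the floor of the round cream plastic dish, 6 mm above its underside; axes as for handle, z up when level. The dish is 110 mm wide inside; its floor is a shallow cone rising 10 degrees from the middle to a low wall, whose top is 32 mm above the underside. Whole dish about 0.22 kg. The marble runs to the middle when the dish is level, settling in a few seconds.
- pocket (a point): Floor of the marble's pocket in the dish's side, on the +y side, 73 mm from the middle; axes as for handle. The pocket is 28 mm wide, from y = 55 to 85 mm, open to the dish; its floor, a shallow trough, falls outwards at 14 degrees, so the marble leaves only when the pocket's side is raised more than that (dish turned about its +x axis by the right-hand rule). At 25 degrees it rolls across to the far wall.
- dish: The whole dish with posts and handle; origin in the middle of the underside, axes as for handle (x along the bar, +y towards the pocket).
- marble_center (a point): Centre of the loose cobalt glass marble, 22 mm in diameter, about 14 g. It starts in the side pocket, about 73 mm from the middle of the dish; at rest in the middle its centre is 11 mm above dish_middle.
- marble: The same marble as a body.
- pointer (a point): Middle of the wooden dowel pointer, 10 mm thick and 222 mm long with its aluminium cap, fixed level along this frame's x axis (cap at +x) in clips on the rim of the beige kit tray; its top is 53 mm above the bench.
- kit_tray: Beige plastic kit tray, fixed, 280 x 170 mm and 40 mm high, its cover half open and sticking out 30 mm at +x; origin in the middle of its underside, x along its length and the pointer. The pointer lies on its -y rim; the dish stands on the bench beside that rim.
- magnet: Blue horseshoe magnet, 75 x 58 mm and 12 mm thick, lying loose in the open half of the tray; origin in the middle of its underside. A bystander.
- nut0: Cast iron hex nut, 24 mm across flats and 12 mm high, loose on the bench; origin at the middle of its underside. A bystander.
- nut1: A second hex nut, the same as nut0. A bystander.

How it is judged:
On the way, in this order (a step that is already met when the one before it is completed fails the run):
1. the dish is held clear of the bench, level, the marble still in its pocket (height (world z) of dish_middle above 0.05 m and angle between dish_middle's own z axis and vertical below 0.12 rad and contact force between dish and the fingers above 1 N and y of marble_center in the frame of dish_middle above 0.058 m), for 0.1 s.
2. it is tipped about 25 degrees (over 20) in the air and the marble has left the pocket (height (world z) of dish_middle above 0.04 m and angle between dish_middle's own z axis and vertical above 0.35 rad and y of marble_center in the frame of dish_middle below 0.045 m and contact force between dish and the fingers above 1 N), for 0.1 s.
3. it is level again, not yet turned, with the marble in the middle (height (world z) of dish_middle above 0.04 m and angle between dish_middle's own z axis and vertical below 0.1 rad and horizontal distance between marble_center and dish_middle below 0.012 m and angle between the x axis of handle and the x axis of pointer, either way round above 1.2 rad and contact force between dish and the fingers above 1 N), for 0.3 s.
At the end, for the whole second after the job is handed in: The dish is held by the fingers, its floor 60 to 200 mm above the bench and touching nothing else, level within 5 degrees, the handle bar within 7 degrees of parallel to the pointer, the marble at rest within 12 mm of the dish's middle (height (world z) of dish_middle between 0.06 and 0.2 m and angle between dish_middle's own z axis and vertical below 0.09 rad and angle between the x axis of handle and the x axis of pointer, either way round below 0.12 rad and horizontal distance between marble_center and dish_middle below 0.012 m and linear speed of dish below 0.02 m/s and linear speed of marble below 0.04 m/s and contact force between dish and the fingers above 1 N and contact force between dish and kit_tray below 0.1 N); the arm keeps its last pose, push and grip.
It fails at once if the dish is turned while not level (over 10 degrees), or while less than 25 mm above the bench (angle between the x axis of handle and the x axis of pointer, either way round below 1.1 rad and (angle between dish_middle's own z axis and vertical above 0.175 rad or height (world z) of dish_middle below 0.031 m)).
It fails at once if the dish is turned with the marble away from the middle (over 25 mm) (angle between the x axis of handle and the x axis of pointer, either way round below 1.1 rad and horizontal distance between marble_center and dish_middle above 0.025 m).
It fails at once if the dish is tipped beyond 43 degrees or the marble leaves it (angle between dish_middle's own z axis and vertical above 0.75 rad or distance between marble_center and dish_middle above 0.1 m).
It fails at once if the robot touches the marble (contact force between marble and the arm above 0.3 N or contact force between marble and the fingers above 0.3 N).
It fails at once if the magnet or a nut is disturbed (over 15 mm) (distance of any of magnet, nut0, nut1 from where it was at the start of the episode above 0.015 m).
It also fails if it takes over 51 s, if anything falls off the work surface, if the arm or the gripper's body presses on something with over 40 N, if the wrist force passes 120 N, or if a joint passes its speed limit or range.

## Robot

A 6-joint arm with a two-finger parallel gripper is mounted at the origin on the work surface. World frame = base frame: x ahead of the robot, y to its left, z up, the work surface at z = 0. Lengths are in m, angles in rad, forces in N, time in s.
With the tool pointing down it reaches from about 0.275 to 1 m from the base axis. Payload 8.4 kg.
Tool frame: the origin (TCP) lies at the very end of the fingers, on their centre line; the grasp point (between the pads) lies 19 mm behind it; z points along the fingers, y is the line along which they close (so a half turn about z gives the same grasp; the last joint's range is limited). The gripper opens to 85 mm and grips with 20 to 120 N. Pads are 22 mm wide; open, the fingers measure 114 mm over their backs; the gripper's body (76 mm by 85 mm) begins 54 mm behind the grasp point. The pads swing forward as they close: fully open they stand 13 mm farther back than shut.
Start: joints at [1.098, 0.353, 1.633, -0, 1.155, -0.002], TCP at [0.283, 0.557, 0.231] pointing down, gripper open.
Joint ranges: [-2.63, 2.63], [-0.92, 2.1], [0.06, 2.66], [-1.3, 4.44], [0, 2.69], [-3.02, 3.02]. Speed limits (rad/s): [2.22, 2.22, 2.79, 3.14, 3.14, 3.14].

## Interface

Orientations are given as [roll, pitch, yaw] about the fixed x, y, z axes, in that order (R = Rz(yaw) Ry(pitch) Rx(roll)).
In Python, from workcell import get_obs, viewer, job gives the robot as it stands. The module is installed in compiled form; this text tells all that it offers.
- The arm moves only by the tool arm_command, never from a script. Its argument "motion" is a list that holds one entry, the list of rows, each a list of 5 numbers: the shift along the world's x, y, z as a fraction of full scale, then the turn about the world's z as a fraction of full scale, then the opening, from 0 (shut) to 1 (fully open). A call has 1 to 8 rows; each row is the pose to reach, as a shift and turn from the pose commanded when the call began, turning the shorter way round; what a row does not reach only later rows make up. Full scale, the value 1, is 150 mm for a shift and 2 pi rad for a turn. A row lasts 1/12 s, in which the tool goes at most 41.7 mm and 7.16 degrees, less where a joint would pass 70% of its speed; a pose out of reach is approached as far as the arm can. A call with a number of a shift or a turn outside -1 to 1 is refused whole. A call with a gripper value outside its range is refused whole. The fingers move at their own pace and stop on an object; "force" is the grip in N (left out, the last holds). Time passes only in rows, so rows that repeat a pose let the fingers close. It gives the time, the measured TCP pose, the force, the opening and the grip force at its end, in the units of the state.
- get_obs(): the state, without advancing time (a new reading comes with each control period).
- viewer.snapshot(name): name is "side" or "top"; returns the picture (480x640x3 uint8, blue, green, red); there is no depth.
- viewer.camera_info(name): a dict with "mtx" (3x3 intrinsics, pixels), "T" (4x4, takes a point from camera to world coordinates). Camera axes: x right, y down, z forward; pixel columns grow to the right and rows downward; lengths in m; the calibration is good to about 2 mm. A picture is of the moment at which its call begins. camera_info takes no time and is no camera call.
- job.close_job(): hands the job in; it is judged then, once.
The state is a dict: "t": time; "q": joint angles; "qvel": joint speeds; "joint_torque": joint torques, N m; "eef_pos": TCP position; "tool_rot": TCP orientation; "force": force on the tool from outside, world axes, zero at the start; "torque": the same for the moment, N m; "finger_gap": finger opening in m; "grasp_force": force on a finger pad.
Only numpy, scipy, OpenCV 4.12 (cv2) and the standard library are available. Lean on these libraries where they do the work, as an engineer would, in place of code of your own. Each camera call takes 0.05 s, during which the arm holds its last target. There are 200 camera calls.

## Working session

There is one attempt and no reset: what is moved stays moved. The work goes in short steps, Python scripts to look and compute and a tool call to move; the robot and the scene stay as the last step left them, time stands still between calls to the robot, and variables do not carry over. Pictures are saved under pics/ and viewed, at most 11 in all, crops included, and the job is handed in when it is done.

Besides the shell and the picture viewer there is one more tool, called after ">>>" as name(argument=value, ...) on one line, values as JSON. arm_command: Moves the arm, as the interface text tells. Its arguments: {"type":"object","properties":{"motion":{"type":"array"},"force":{"type":"number"}},"required":["motion"]}

```bash
mkdir -p pics; python3 - <<'E'
from workcell import get_obs, viewer, job
import cv2,numpy as np
for n in("side","top"):
    cv2.imwrite(f"pics/{n}0.png",viewer.snapshot(n)); c=viewer.camera_info(n); print(n,np.round(c["mtx"],1).tolist(),np.round(c["T"],3).tolist())
o=get_obs(); print({k:np.round(v,3).tolist() for k,v in o.items()})
E
```

```text
side [[451.7, 0.0, 323.6], [0.0, 451.7, 235.1], [0.0, 0.0, 1.0]] [[0.715, -0.42, 0.559, 0.159], [-0.699, -0.425, 0.575, -0.474], [-0.004, -0.801, -0.598, 0.537], [0.0, 0.0, 0.0, 1.0]]
top [[563.4, 0.0, 326.8], [0.0, 563.4, 241.4], [0.0, 0.0, 1.0]] [[0.017, -0.981, 0.192, 0.408], [-1.0, -0.014, 0.015, -0.029], [-0.012, -0.192, -0.981, 1.079], [0.0, 0.0, 0.0, 1.0]]
{'t': 0.1, 'q': [1.098, 0.354, 1.634, -0.0, 1.155, -0.002], 'qvel': [0.0, -0.001, -0.003, 0.0, -0.0, 0.001], 'joint_torque': [-0.001, -60.635, -34.282, -0.0, 0.004, 0.0], 'eef_pos': [0.283, 0.557, 0.231], 'tool_rot': [-3.14, 0.0, 2.671], 'force': [0.345, -0.32, -0.467], 'torque': [0.027, 0.066, 0.032], 'grasp_force': 0.0, 'finger_gap': 0.085}
```

View pics/side0.png

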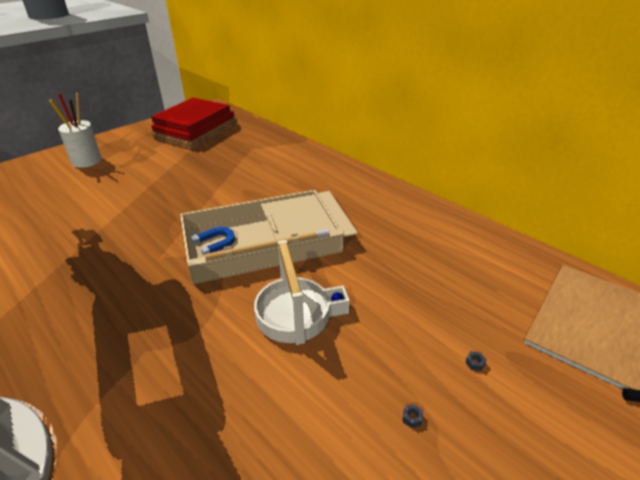

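View pics/top0.png

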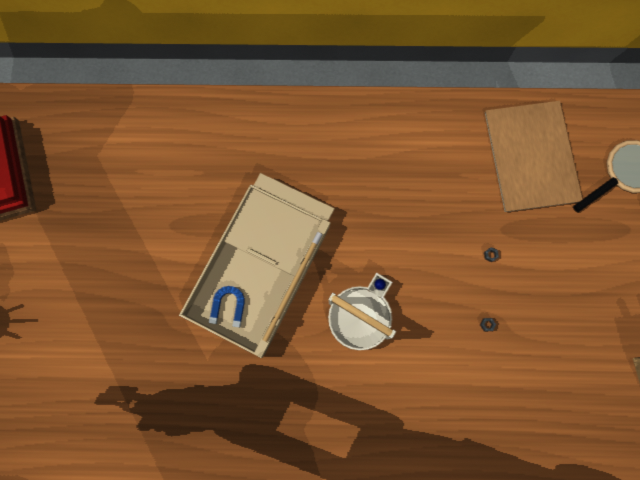

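Side view: tray with the magnet at about (215,238), dish at (293,308), and the marble in the pocket at (338,297). In the top view, the bar runs (332,297)–(393,333), the pointer runs (266,335)–(320,238), the marble is at (380,284), and the nuts are at (492,255) and (489,324).

```bash
cat > h.py <<'E'
import cv2,numpy as np
from workcell import get_obs, viewer
def ray(n,p,z):
    c=viewer.camera_info(n); d=c["T"][:3,:3]@np.linalg.solve(c["mtx"],[p[0],p[1],1.]); o=c["T"][:3,3]
    return o+d*(z-o[2])/d[2]
def proj(n,P):
    c=viewer.camera_info(n); T=np.linalg.inv(c["T"]); q=c["mtx"]@(T[:3,:3]@np.array(P)+T[:3,3]); return q[:2]/q[2]
def ang(v): return np.degrees(np.arctan2(v[1],v[0]))
E
python3 - <<'E'
from h import *
im=cv2.imread("pics/top0.png"); hsv=cv2.cvtColor(im,cv2.COLOR_BGR2HSV)
for p in [(362,315),(345,305),(380,326),(290,291),(280,310),(345,330),(420,300),(250,270)]: print(p,hsv[p[1],p[0]],end=' ')
m=((hsv[...,0]<24)&(hsv[...,0]>12)&(hsv[...,1]>80)&(hsv[...,1]<190)&(hsv[...,2]>150)).astype(np.uint8)
for nm,(x0,y0,x1,y1),z in (("bar",(322,285,402,342),.107),("ptr",(258,225,328,345),.05)):
    s=np.zeros_like(m); s[y0:y1,x0:x1]=m[y0:y1,x0:x1]
    k,l,st,_=cv2.connectedComponentsWithStats(s); i=1+np.argmax(st[1:,4]); pts=np.argwhere(l==i)[:,::-1].astype(np.float32)
    r=cv2.minAreaRect(pts); b=cv2.boxPoints(r); W=np.array([ray("top",q,z) for q in b]); 
    e=sorted([(np.linalg.norm(W[a]-W[(a+1)%4]),a) for a in range(4)]); a=e[-1][1]
    print("\n",nm,r,len(pts),"len",e[-1][0],e[0][0],"mid",W.mean(0),"ang",ang(W[a]-W[(a+1)%4]))
b=((hsv[...,0]>105)&(hsv[...,0]<130)&(hsv[...,1]>150)).astype(np.uint8); b[:,:340]=0;b[:,400:]=0; b[:250]=0; b[310:]=0
q=np.argwhere(b)[:,::-1].mean(0); print("marble",q,ray("top",q,.03))
print("nuts",ray("top",(492,255),.006),ray("top",(489,324),.006))
E
```

```text
(362, 315) [ 18 126 205] (345, 305) [ 18 124 209] (380, 326) [ 18 128 191] (290, 291) [ 18 129 174] (280, 310) [ 18 128 180] (345, 330) [ 24  33 199] (420, 300) [ 13 174 144] (250, 270) [ 20  77 195] 
 bar ((363.1538391113281, 312.26922607421875), (68.78282165527344, 14.699555397033691), 33.6900634765625) 459 len 0.11727829677871374 0.025060960300060525 mid [ 0.476008   -0.07838549  0.107     ] ang 57.053914504913934

 ptr ((292.5, 284.5), (119.0, 69.0), 90.0) 2349 len 0.21956210480221924 0.12418934045089293 mid [0.5305683 0.0482594 0.05     ] ang -177.69787811157687
marble [379.55696203 283.84810127] [ 0.53436742 -0.11301228  0.03      ]
nuts [ 0.59630261 -0.33114632  0.006     ] [ 0.46456755 -0.32033677  0.006     ]
```

```bash
python3 - <<'E'
from h import *
im=cv2.imread("pics/top0.png"); hsv=cv2.cvtColor(im,cv2.COLOR_BGR2HSV)
m=((abs(hsv[...,0].astype(int)-18)<4)&(hsv[...,1]>105)&(hsv[...,1]<150)&(hsv[...,2]>140)).astype(np.uint8)
for nm,(x0,y0,x1,y1),z in (("bar",(322,285,402,342),.107),("ptr",(258,225,328,345),.053)):
    s=np.zeros_like(m); s[y0:y1,x0:x1]=m[y0:y1,x0:x1]
    k,l,st,_=cv2.connectedComponentsWithStats(s); i=1+np.argmax(st[1:,4]); pts=np.argwhere(l==i)[:,::-1].astype(np.float32)
    W=np.array([ray("top",q,z)[:2] for q in pts]); f=cv2.fitLine(W.astype(np.float32),cv2.DIST_HUBER,0,.001,.001).ravel()
    d=f[:2]; t=(W-f[2:])@d; u=(W-f[2:])@[-d[1],d[0]]
    print(nm,len(pts),"len",np.ptp(t),"w",np.ptp(u),u.std()*12**.5,"mid",f[2:]+d*(t.max()+t.min())/2,"ang",ang(d))
E
```

```text
bar 444 len 0.115232203359045 w 0.011507254684012504 0.011251123304301376 mid [ 0.47085931 -0.0756866 ] ang 59.304424
ptr 426 len 0.19758056149046394 w 0.007411449451367725 0.007224202724676718 mid [0.5163663  0.05394719] ang -25.550152
```

>>> arm_command(motion=[[[0.3,-1,0.5,-0.087,1],[0.3,-1,0.5,-0.087,1],[0.3,-1,0.5,-0.087,1],[0.3,-1,0.5,-0.087,1],[0.3,-1,0.5,-0.087,1]]], force=20)

```text
t: 0.52
eef_pos: [0.3299, 0.4033, 0.309]
tool_rot: [3.139, 0.001, 2.115]
force: [1.0, 0.8, -0.5]
finger_gap: 0.0857
grasp_force: 0.0
```

>>> arm_command(motion=[[[0.3,-1,0.5,-0.087,1],[0.3,-1,0.5,-0.087,1],[0.3,-1,0.5,-0.087,1],[0.3,-1,0.5,-0.087,1],[0.3,-1,0.5,-0.087,1]]])

```text
t: 0.93
eef_pos: [0.375, 0.2532, 0.3842]
tool_rot: [3.138, -0.0, 1.568]
force: [1.2, 0.9, 1.0]
finger_gap: 0.0854
grasp_force: 0.0
```

>>> arm_command(motion=[[[0.3,-1,0,-0.087,1],[0.3,-1,0,-0.087,1],[0.3,-1,0,-0.087,1],[0.3,-1,0,-0.087,1],[0.3,-1,0,-0.087,1]]])

```text
t: 1.35
eef_pos: [0.4193, 0.1024, 0.3811]
tool_rot: [3.14, 0.002, 1.02]
force: [0.8, 0.4, 0.7]
finger_gap: 0.0852
grasp_force: 0.0
```

>>> arm_command(motion=[[[0.35,-1,0,0,1],[0.35,-1,0,0,1],[0.35,-1,0,0,1],[0.35,-1,0,0,1]]])

```text
t: 1.68
eef_pos: [0.4712, -0.0454, 0.3811]
tool_rot: [3.141, 0.0, 1.031]
force: [-0.1, -0.1, 0.5]
finger_gap: 0.0857
grasp_force: 0.0
```

>>> arm_command(motion=[[[0.9,-1,0,0,1],[0.9,-1,0,0,1],[0.9,-1,0,0,1],[0.9,-1,0,0,1],[0.9,-1,0,0,1]]])

```text
t: 2.1
eef_pos: [0.6072, -0.1954, 0.3805]
tool_rot: [-3.141, 0.0, 1.03]
force: [1.0, 0.2, 0.7]
finger_gap: 0.0853
grasp_force: 0.0
```

>>> arm_command(motion=[[[0.9,-1,0,0,1],[0.9,-1,0,0,1],[0.9,-1,0,0,1],[0.9,-1,0,0,1],[0.9,-1,0,0,1]]])

```text
t: 2.52
eef_pos: [0.742, -0.3451, 0.38]
tool_rot: [-3.141, 0.0, 1.03]
force: [0.8, -0.4, -0.1]
finger_gap: 0.0849
grasp_force: 0.0
```

>>> arm_command(motion=[[[0.8,-0.8,0,0,1],[0.8,-0.8,0,0,1],[0.8,-0.8,0,0,1],[0.8,-0.8,0,0,1],[0.8,-0.8,0,0,1],[0.8,-0.8,0,0,1]]])

```text
t: 3.02
eef_pos: [0.8562, -0.4618, 0.3742]
tool_rot: [-3.138, 0.0, 1.03]
force: [6.7, -4.8, 23.8]
finger_gap: 0.0854
grasp_force: 0.0
```

```bash
python3 -c "
from h import *
o=get_obs(); print(o['q'],o['eef_pos'],o['tool_rot'],np.hypot(*o['eef_pos'][:2]))"
```

```text
[-4.96150528e-01  1.07929183e+00  5.74672784e-02 -2.37253779e-04
  2.00818939e+00  4.45966821e-02] [ 0.85615224 -0.46182581  0.37421421] [-3.13824975e+00  3.64649796e-04  1.02994959e+00] 0.9727691024174643
```

>>> arm_command(motion=[[[0.05,-0.03,0,0,1],[0.1,-0.06,0,0,1],[0.15,-0.08,0,0,1],[0.2,-0.11,0,0,1],[0.2,-0.11,0,0,1]]])

```text
t: 3.43
eef_pos: [0.8677, -0.4664, 0.3722]
tool_rot: [3.112, -0.001, 1.031]
force: [0.4, 0.3, 0.9]
finger_gap: 0.0854
grasp_force: 0.0
```

```bash
python3 -c "
from h import *
o=get_obs(); print(o['q'],o['eef_pos'],o['tool_rot'],np.hypot(*o['eef_pos'][:2]))"
```

```text
[-4.94736333e-01  1.08116994e+00  5.81807457e-02  8.78800612e-05
  1.97227669e+00  4.47129075e-02] [ 0.86769526 -0.46637483  0.37219849] [ 3.11166087e+00 -1.41893543e-03  1.03140388e+00] 0.9850891005256521
```

>>> arm_command(motion=[[[-0.25,-0.3,0,0,1],[-0.5,-0.6,0,0,1],[-0.6,-0.9,0,0,1],[-0.6,-0.9,0,0,1],[-0.6,-0.9,0,0,1]]])

```text
t: 3.85
eef_pos: [0.7711, -0.6099, 0.3715]
tool_rot: [3.114, 0.002, 1.023]
force: [0.5, -3.0, -1.0]
finger_gap: 0.0855
grasp_force: 0.0
```

>>> arm_command(motion=[[[0.2,-0.2,0,0,1],[0.4,-0.4,0,0,1],[0.6,-0.6,0,0,1],[0.8,-0.8,0,0,1],[0.8,-0.8,0,0,1],[0.8,-0.8,0,0,1]]])

```text
t: 4.35
eef_pos: [0.7925, -0.6332, 0.327]
tool_rot: [3.08, 0.004, 1.031]
force: [-0.5, 0.6, 0.5]
finger_gap: 0.0853
grasp_force: 0.0
```

```bash
python3 -c "
from h import *
o=get_obs(); print(o['q'],o['eef_pos'],o['tool_rot'],np.hypot(*o['eef_pos'][:2]))
print(ray('top',(320,45),.0),ray('top',(320,86),.0))"
```

```text
[-0.67719053  1.12753381  0.05839582  0.00492194  1.89392613 -0.13616116] [ 0.79253489 -0.633241    0.32696553] [3.07980349 0.00385573 1.03135482] 1.0144484758204213
[1.03858966 0.00856431 0.        ] [0.94608623 0.00680619 0.        ]
```

>>> arm_command(motion=[[[0.5,-0.5,0.5,0,1],[1,-1,1,0,1],[1,-1,1,0,1],[1,-1,1,0,1]]])

```text
t: 4.68
eef_pos: [0.7842, -0.6421, 0.363]
tool_rot: [3.042, 0.009, 1.03]
force: [-0.0, 0.4, 0.2]
finger_gap: 0.0853
grasp_force: 0.0
```

>>> arm_command(motion=[[[0.5,-0.5,0.5,0,1],[1,-1,0.5,0,1],[1,-1,0.5,0,1],[1,-1,0.5,0,1]]])

```text
t: 5.02
eef_pos: [0.7868, -0.6583, 0.3622]
tool_rot: [3.009, 0.015, 1.029]
force: [-1.0, -0.5, -1.4]
finger_gap: 0.0854
grasp_force: 0.0
```

```bash
python3 -c "
from h import *
o=get_obs(); print(o['q'],o['eef_pos'],o['tool_rot'],np.hypot(*o['eef_pos'][:2]))"
```

```text
[-0.70040008  1.09392447  0.05909482  0.00699226  1.85494149 -0.15751398] [ 0.786835   -0.65831008  0.36220546] [3.00859301 0.01458942 1.02934791] 1.0259052025189779
```

>>> arm_command(motion=[[[1,-1,0.4,0,1],[1,-1,0.4,0,1]]])

```text
t: 5.18
eef_pos: [0.7943, -0.6723, 0.3575]
tool_rot: [2.974, 0.02, 1.029]
force: [0.5, 0.2, -0.1]
finger_gap: 0.0857
grasp_force: 0.0
```

>>> arm_command(motion=[[[1,-1,0.4,0,1],[1,-1,0.4,0,1],[1,-1,0.4,0,1],[1,-1,0.4,0,1],[1,-1,0.4,0,1],[1,-1,0.4,0,1],[1,-1,0.4,0,1],[1,-1,0.4,0,1]]])

```text
t: 5.85
eef_pos: [0.7999, -0.6932, 0.3459]
tool_rot: [2.937, 0.026, 1.028]
force: [0.8, -0.2, 0.6]
finger_gap: 0.0854
grasp_force: 0.0
```

```bash
python3 -c "
from h import *
o=get_obs(); print(o['q'],o['eef_pos'],o['tool_rot'],np.hypot(*o['eef_pos'][:2]))"
```

```text
[-0.71863771  1.11475928  0.05908574  0.01005612  1.76213201 -0.17530783] [ 0.79994171 -0.69318979  0.34587143] [2.93743964 0.02648226 1.02768462] 1.0584983759942812
```

>>> arm_command(motion=[[[-1,1,-0.5,0,1]]])

```text
t: 5.93
eef_pos: [0.7943, -0.6873, 0.3384]
tool_rot: [2.937, 0.027, 1.027]
force: [2.1, -0.2, -1.3]
finger_gap: 0.0856
grasp_force: 0.0
```

>>> arm_command(motion=[[[-1,1,-0.5,0,1]]])

```text
t: 6.02
eef_pos: [0.7814, -0.6739, 0.3329]
tool_rot: [2.938, 0.026, 1.027]
force: [1.2, -1.5, 0.4]
finger_gap: 0.0853
grasp_force: 0.0
```

>>> arm_command(motion=[[[-1,1,-0.5,0,1]]])

```text
t: 6.1
eef_pos: [0.7642, -0.6564, 0.3263]
tool_rot: [2.937, 0.026, 1.027]
force: [0.9, -0.8, 1.2]
finger_gap: 0.0854
grasp_force: 0.0
```

>>> arm_command(motion=[[[-1,1,-0.5,0,1],[-1,1,-0.5,0,1]]])

```text
t: 6.27
eef_pos: [0.7172, -0.6092, 0.3048]
tool_rot: [2.935, 0.027, 1.028]
force: [0.7, -1.7, 0.9]
finger_gap: 0.085
grasp_force: 0.0
```

>>> arm_command(motion=[[[-1,1,-0.5,0,1],[-1,1,-0.5,0,1],[-1,1,-0.5,0,1],[-1,1,-0.5,0,1],[-1,1,-0.5,0,1]]])

```text
t: 6.68
eef_pos: [0.5776, -0.4695, 0.2353]
tool_rot: [2.936, 0.026, 1.028]
force: [0.4, -0.3, 0.7]
finger_gap: 0.0856
grasp_force: 0.0
```

>>> arm_command(motion=[[[-1,1,0,0,1],[-1,1,0,0,1],[-1,1,0,0,1],[-1,1,0,0,1],[-1,1,0,0,1],[-1,1,0,0,1]]])

```text
t: 7.18
eef_pos: [0.4237, -0.3162, 0.2341]
tool_rot: [2.943, 0.026, 1.028]
force: [0.7, 0.0, -0.6]
finger_gap: 0.0854
grasp_force: 0.0
```

>>> arm_command(motion=[[[-1,1,0,0,1],[-1,1,0,0,1],[-1,1,0,0,1],[-1,1,0,0,1],[-1,1,0,0,1],[-1,1,0,0,1]]])

```text
t: 7.68
eef_pos: [0.2742, -0.1674, 0.2341]
tool_rot: [2.94, 0.026, 1.028]
force: [-0.2, -0.4, -1.4]
finger_gap: 0.0853
grasp_force: 0.0
```

>>> arm_command(motion=[[[0,1,0,0,1],[0,1,0,0,1],[0,1,0,0,1],[0,1,0,0,1]]])

```text
t: 8.02
eef_pos: [0.2803, -0.042, 0.236]
tool_rot: [2.936, 0.025, 1.026]
force: [0.7, -0.4, -0.1]
finger_gap: 0.0858
grasp_force: 0.0
```

>>> arm_command(motion=[[[0,0.39,-0.4,0,1],[0,0.39,-0.7,0,1],[0,0.39,-0.7,0,1],[0,0.39,-0.7,0,1],[0,0.39,-0.7,0,1],[0,0.39,-0.7,0,1]]])

```text
t: 8.52
eef_pos: [0.281, 0.0154, 0.1313]
tool_rot: [2.938, 0.026, 1.028]
force: [-0.7, -0.4, 0.6]
finger_gap: 0.0853
grasp_force: 0.0
```

```bash
cat > kin.py <<'E'
from h import *
D=[(.3535,1.6335,1.1546,.6248,.231),(1.07929,.05747,2.00819,.97277,.37421),(1.08117,.05818,1.97228,.98509,.3722),(1.12753,.0584,1.89393,1.01445,.32697),(1.09392,.05909,1.85494,1.0259,.3622),(1.11476,.05909,1.76213,1.0585,.34587)]
o=get_obs(); q=o['q']; D.append((q[1],q[2],q[4],np.hypot(*o['eef_pos'][:2]),o['eef_pos'][2]))
A=[];b=[]
for a,c,d,r,z in D:
    s=a+c;t=s+d
    A+=[[1,0,np.sin(a),np.sin(s),np.cos(s),np.sin(t)],[0,1,np.cos(a),np.cos(s),-np.sin(s),np.cos(t)]]; b+=[r,z]
P,res,rk,sv=np.linalg.lstsq(np.array(A),np.array(b),rcond=None)
if __name__=="__main__": print(q,o['eef_pos'],o['tool_rot'],"P",P.round(4),np.abs(A@P-b).max(),sv[-1])
E
python3 kin.py
```

```text
[ 0.24766491 -0.1327948   2.48723543 -0.26092941  0.67756223  0.98210993] [0.28102757 0.01543902 0.13125773] [2.93778064 0.02604755 1.02849801] P [0.0253 0.3275 0.5461 0.4814 0.0723 0.3484] 0.0009601183570853156 0.12215051697710917
```

```bash
python3 - <<'E'
from h import *
from scipy.spatial.transform import Rotation as R
o=get_obs(); z=R.from_euler('xyz',o['tool_rot']).as_matrix()[:,2]; print("toolz",z,ang(z[:2]),np.hypot(*z[:2]))
for a in (90,110,120,135): 
    for r in (.9,1.1): print(a,r,proj("side",(r*np.cos(np.radians(a)),r*np.sin(np.radians(a)),.35)).round(), end=' ')
print()
for p in [(0,158),(140,120),(160,125),(0,45),(148,18),(170,75)]: print(p,ray("side",p,0).round(2),ray("side",p,.3).round(2),ray("side",p,-.75).round(2))
im=viewer.snapshot("side"); cv2.imwrite("pics/side1.png",im)
E
```

```text
toolz [ 0.1602004  -0.12630798 -0.97896993] -38.253566254304424 0.2040045924897896
90 0.9 [-274.   30.] 90 1.1 [-268.   14.] 110 0.9 [-608.   75.] 110 1.1 [-632.   58.] 120 0.9 [-882.  118.] 120 1.1 [-946.  101.] 135 0.9 [-1668.   253.] 135 1.1 [-1947.   251.] 
(0, 158) [0.3  0.87 0.  ] [0.22 0.12 0.3 ] [ 0.49  2.75 -0.75]
(140, 120) [0.67 0.85 0.  ] [0.39 0.11 0.3 ] [ 1.39  2.7  -0.75]
(160, 125) [0.7  0.77 0.  ] [0.4  0.08 0.3 ] [ 1.45  2.51 -0.75]
(0, 45) [0.62 2.14 0.  ] [0.36 0.68 0.3 ] [ 1.27  5.78 -0.75]
(148, 18) [1.39 2.19 0.  ] [0.7 0.7 0.3] [ 3.1   5.92 -0.75]
(170, 75) [0.96 1.18 0.  ] [0.51 0.26 0.3 ] [ 2.07  3.49 -0.75]
```

View pics/side1.png

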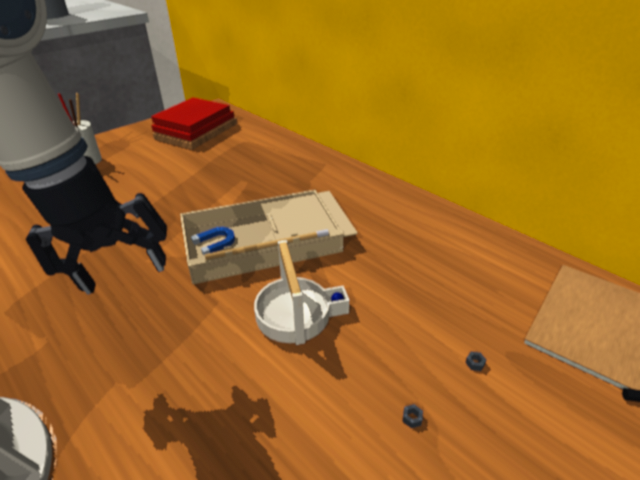

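>>> arm_command(motion=[[[0.4,1,1,0,1],[0.4,1,1,0,1],[0.4,1,1,0,1],[0.4,1,1,0,1],[0.4,1,1,0,1],[0.4,1,1,0,1]]])

```text
t: 9.07
eef_pos: [0.3442, 0.1694, 0.2876]
tool_rot: [2.934, 0.014, 1.027]
force: [0.7, 0.5, 0.6]
finger_gap: 0.0853
grasp_force: 0.0
```

>>> arm_command(motion=[[[-0.3,1,0.5,0,1],[-0.3,1,0.5,0,1],[-0.3,1,0.5,0,1],[-0.3,1,0.5,0,1],[-0.3,1,0.5,0,1]]])

```text
t: 9.48
eef_pos: [0.2953, 0.3197, 0.3602]
tool_rot: [2.94, 0.017, 1.029]
force: [-0.1, -0.4, -0.6]
finger_gap: 0.0853
grasp_force: 0.0
```

>>> arm_command(motion=[[[-1,0.7,0,0,1],[-1,0.7,0,0,1],[-1,0.7,0,0,1],[-1,0.7,0,0,1],[-1,0.7,0,0,1]]])

```text
t: 9.9
eef_pos: [0.143, 0.4216, 0.3569]
tool_rot: [2.942, 0.023, 1.028]
force: [0.4, 0.1, -0.4]
finger_gap: 0.0854
grasp_force: 0.0
```

>>> arm_command(motion=[[[-1,0.5,0,0,1],[-1,0.5,0,0,1],[-1,0.5,0,0,1],[-1,0.5,0,0,1]]])

```text
t: 10.23
eef_pos: [-0.0041, 0.4949, 0.3573]
tool_rot: [2.941, 0.024, 1.026]
force: [1.1, 0.9, -0.1]
finger_gap: 0.0853
grasp_force: 0.0
```

>>> arm_command(motion=[[[-1,0.2,0,0,1],[-1,0.2,0,0,1],[-1,0.2,0,0,1],[-1,0.2,0,0,1]]])

```text
t: 10.57
eef_pos: [-0.1554, 0.5252, 0.3571]
tool_rot: [2.942, 0.025, 1.027]
force: [0.2, 0.0, -0.6]
finger_gap: 0.0854
grasp_force: 0.0
```

>>> arm_command(motion=[[[-1,0,0,0,1],[-1,0,0,0,1],[-1,0,0,0,1],[-1,0,0,0,1]]])

```text
t: 10.9
eef_pos: [-0.3055, 0.525, 0.3572]
tool_rot: [2.942, 0.026, 1.028]
force: [0.2, 1.2, -0.7]
finger_gap: 0.0854
grasp_force: 0.0
```

>>> arm_command(motion=[[[-1,0.2,0,0,1],[-1,0.2,0,0,1],[-1,0.2,0,0,1],[-1,0.2,0,0,1]]])

```text
t: 11.23
eef_pos: [-0.455, 0.5559, 0.3574]
tool_rot: [2.942, 0.026, 1.028]
force: [0.1, -0.7, -0.4]
finger_gap: 0.0858
grasp_force: 0.0
```

```bash
python3 -c "
from h import *
o=get_obs(); print(o['q'],o['eef_pos'],o['tool_rot'],np.hypot(*o['eef_pos'][:2]))"
```

```text
[ 2.2730818   0.54662621  1.08030581 -0.03920867  1.71221178  2.81201909] [-0.45498584  0.55594556  0.35740289] [2.94192976 0.02645785 1.027529  ] 0.71839235537342
```

>>> arm_command(motion=[[[-1,0.6,0,0,1],[-1,0.6,0,0,1],[-1,0.6,0,0,1],[-1,0.6,0,0,1],[-1,0.6,0,0,1]]])

```text
t: 11.65
eef_pos: [-0.6037, 0.6471, 0.3565]
tool_rot: [2.941, 0.027, 1.027]
force: [0.3, -0.1, -0.1]
finger_gap: 0.085
grasp_force: 0.0
```

>>> arm_command(motion=[[[-1,1,0.3,0,1],[-1,1,0.3,0,1],[-1,1,0.3,0,1]]])

```text
t: 11.9
eef_pos: [-0.6304, 0.6742, 0.3445]
tool_rot: [2.949, 0.024, 1.028]
force: [-2.1, 2.0, -5.0]
finger_gap: 0.0851
grasp_force: 0.0
```

>>> arm_command(motion=[[[-1,1,0.4,0,1],[-1,1,0.4,0,1]]])

```text
t: 12.07
eef_pos: [-0.6422, 0.684, 0.351]
tool_rot: [3.002, 0.009, 1.029]
force: [-0.1, 0.1, 2.0]
finger_gap: 0.0855
grasp_force: 0.0
```

>>> arm_command(motion=[[[-1,1,0.4,0,1],[-1,1,0.4,0,1]]])

```text
t: 12.23
eef_pos: [-0.6519, 0.6911, 0.3493]
tool_rot: [3.035, -0.001, 1.031]
force: [0.2, -0.9, 0.3]
finger_gap: 0.0856
grasp_force: 0.0
```

```bash
python3 -c "
from h import *
o=get_obs(); print(o['q'],o['eef_pos'],o['tool_rot'],np.hypot(*o['eef_pos'][:2]))"
```

```text
[ 2.33577007  1.10640142  0.05818963 -0.03276246  2.07957377  2.86137051] [-0.65188297  0.69106151  0.34926168] [ 3.03490034e+00 -6.65196337e-04  1.03074017e+00] 0.9500091650527869
```

>>> arm_command(motion=[[[-1,0.8,0.4,0,1],[-1,0.8,0.4,0,1]]])

```text
t: 12.4
eef_pos: [-0.6665, 0.6927, 0.3465]
tool_rot: [3.065, -0.009, 1.032]
force: [-0.2, -0.1, -0.1]
finger_gap: 0.0852
grasp_force: 0.0
```

>>> arm_command(motion=[[[-1,0.8,0.4,0,1],[-1,0.8,0.4,0,1]]])

```text
t: 12.57
eef_pos: [-0.6812, 0.6945, 0.3439]
tool_rot: [3.095, -0.017, 1.033]
force: [-0.2, -0.0, 0.4]
finger_gap: 0.0853
grasp_force: 0.0
```

>>> arm_command(motion=[[[-1,0.8,0.4,0,1],[-1,0.8,0.4,0,1],[-1,0.8,0.4,0,1]]])

```text
t: 12.82
eef_pos: [-0.6976, 0.6958, 0.339]
tool_rot: [3.126, -0.025, 1.034]
force: [-0.0, -0.7, 0.4]
finger_gap: 0.0855
grasp_force: 0.0
```

```bash
python3 -c "
from h import *
o=get_obs(); print(o['q'],o['eef_pos'],o['tool_rot'],np.hypot(*o['eef_pos'][:2]))"
```

```text
[ 2.36558819  1.11469754  0.05868744 -0.03009839  1.97731384  2.89115511] [-0.69762064  0.69580637  0.33903419] [ 3.12604846 -0.02466956  1.03364498] 0.9853025250452935
```

>>> arm_command(motion=[[[1,-0.6,0,0,1],[1,-0.6,0,0,1],[1,-0.6,0,0,1],[1,-0.6,0,0,1],[1,-0.6,0,0,1]]])

```text
t: 13.23
eef_pos: [-0.5773, 0.6242, 0.3383]
tool_rot: [3.125, -0.024, 1.034]
force: [-0.3, 1.0, 1.2]
finger_gap: 0.0854
grasp_force: 0.0
```

>>> arm_command(motion=[[[1,-0.55,0,0,1],[1,-0.55,0,0,1],[1,-0.55,0,0,1],[1,-0.55,0,0,1]]])

```text
t: 13.57
eef_pos: [-0.4303, 0.5436, 0.3393]
tool_rot: [3.125, -0.025, 1.033]
force: [-0.7, 0.8, 0.1]
finger_gap: 0.0853
grasp_force: 0.0
```

>>> arm_command(motion=[[[1,-0.1,0,0,1],[1,-0.1,0,0,1],[1,-0.1,0,0,1],[1,-0.1,0,0,1]]])

```text
t: 13.9
eef_pos: [-0.2789, 0.529, 0.3397]
tool_rot: [3.124, -0.025, 1.033]
force: [-0.2, 0.9, 0.2]
finger_gap: 0.0856
grasp_force: 0.0
```

>>> arm_command(motion=[[[1,0,0,0,1],[1,0,0,0,1],[1,0,0,0,1],[1,0,0,0,1]]])

```text
t: 14.23
eef_pos: [-0.129, 0.5294, 0.3396]
tool_rot: [3.124, -0.025, 1.032]
force: [-0.3, 0.2, 0.6]
finger_gap: 0.0855
grasp_force: 0.0
```

>>> arm_command(motion=[[[1,-0.3,0,0,1],[1,-0.3,0,0,1],[1,-0.3,0,0,1],[1,-0.3,0,0,1]]])

```text
t: 14.57
eef_pos: [0.0199, 0.4836, 0.3394]
tool_rot: [3.124, -0.025, 1.033]
force: [0.2, 0.1, 0.4]
finger_gap: 0.0855
grasp_force: 0.0
```

>>> arm_command(motion=[[[1,-0.6,0,0,1],[1,-0.6,0,0,1],[1,-0.6,0,0,1],[1,-0.6,0,0,1],[1,-0.6,0,0,1]]])

```text
t: 14.98
eef_pos: [0.1711, 0.392, 0.3395]
tool_rot: [3.123, -0.025, 1.03]
force: [-0.2, -0.3, 0.1]
finger_gap: 0.0854
grasp_force: 0.0
```

>>> arm_command(motion=[[[0.9,-0.7,0,0,1],[0.9,-0.7,0,0,1],[0.9,-0.7,0,0,1],[0.9,-0.7,0,0,1],[0.9,-0.7,0,0,1]]])

```text
t: 15.4
eef_pos: [0.3063, 0.2865, 0.3395]
tool_rot: [3.123, -0.025, 1.029]
force: [-0.0, 0.3, 0.5]
finger_gap: 0.0854
grasp_force: 0.0
```

>>> arm_command(motion=[[[0.6,-1,0,0,1],[0.6,-1,0,0,1],[0.6,-1,0,0,1],[0.6,-1,0,0,1],[0.6,-1,0,0,1]]])

```text
t: 15.82
eef_pos: [0.3944, 0.1362, 0.3394]
tool_rot: [3.123, -0.024, 1.03]
force: [0.2, 0.5, -0.2]
finger_gap: 0.0854
grasp_force: 0.0
```

>>> arm_command(motion=[[[0.3,-1,-0.4,0,1],[0.3,-1,-0.4,0,1],[0.3,-1,-0.4,0,1],[0.3,-1,-0.4,0,1],[0.3,-1,-0.4,0,1]]])

```text
t: 16.23
eef_pos: [0.4374, -0.0142, 0.2769]
tool_rot: [3.127, -0.022, 1.03]
force: [0.3, 0.8, 0.1]
finger_gap: 0.0853
grasp_force: 0.0
```

>>> arm_command(motion=[[[0,-0.29,-0.6,0,1],[0,-0.29,-0.6,0,1],[0,-0.29,-0.6,0,1],[0,-0.29,-0.6,0,1]]])

```text
t: 16.57
eef_pos: [0.435, -0.0533, 0.1859]
tool_rot: [3.131, -0.022, 1.032]
force: [-0.3, 0.5, -0.4]
finger_gap: 0.0855
grasp_force: 0.0
```

```bash
python3 -c "
from h import *
o=get_obs(); print(o['q'],o['eef_pos'],o['tool_rot'])
cv2.imwrite('pics/side2.png',viewer.snapshot('side'))"
```

```text
[-0.13811391  0.10528159  2.07377108  0.02003181  0.94440253  0.3893098 ] [ 0.43496301 -0.05333027  0.18588724] [ 3.1311389  -0.02205673  1.03189164]
```

View pics/side2.png

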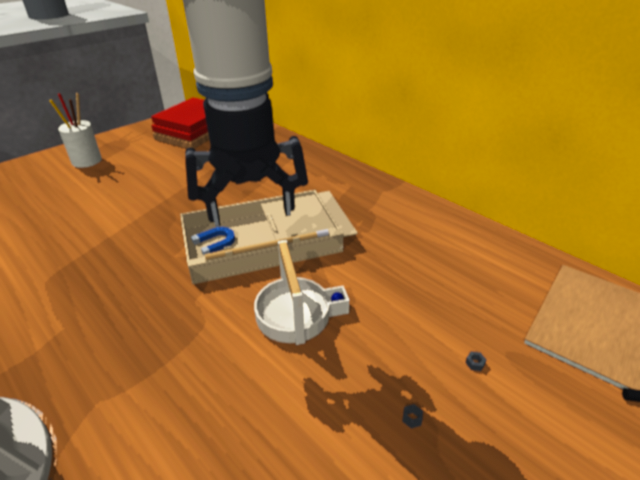

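>>> arm_command(motion=[[[0.24,-0.15,-0.1,0,1],[0.24,-0.15,-0.35,0,1],[0.24,-0.15,-0.55,0,1],[0.24,-0.15,-0.72,0,1],[0.24,-0.15,-0.72,0,1],[0.24,-0.15,-0.72,0,1]]])

```text
t: 17.12
eef_pos: [0.474, -0.0748, 0.0817]
tool_rot: [3.126, -0.024, 1.034]
force: [-0.2, 0.7, 0.5]
finger_gap: 0.0851
grasp_force: 0.0
```

>>> arm_command(motion=[[[0,0,0,0,0],[0,0,0,0,0],[0,0,0,0,0],[0,0,0,0,0],[0,0,0,0,0],[0,0,0,0,0],[0,0,0,0,0],[0,0,0,0,0]]], force=60)

```text
t: 17.78
eef_pos: [0.4737, -0.0758, 0.0814]
tool_rot: [3.125, -0.025, 1.033]
force: [-0.9, 0.2, 8.5]
finger_gap: 0.0105
grasp_force: 59.2
```

```bash
python3 -c "
from h import *
o=get_obs(); print(o['q'],o['eef_pos'],o['tool_rot'],o['finger_gap'],o['grasp_force'])
cv2.imwrite('pics/side3.png',viewer.snapshot('side')[180:380,160:420].repeat(2,0).repeat(2,1))"
```

```text
[-0.17412045  0.33169505  2.07929496  0.02660703  0.70635582  0.34376039] [ 0.47368553 -0.07579058  0.08140799] [ 3.12491329 -0.02482769  1.0330906 ] 0.010512916697018412 59.21445965766907
```

View pics/side3.png

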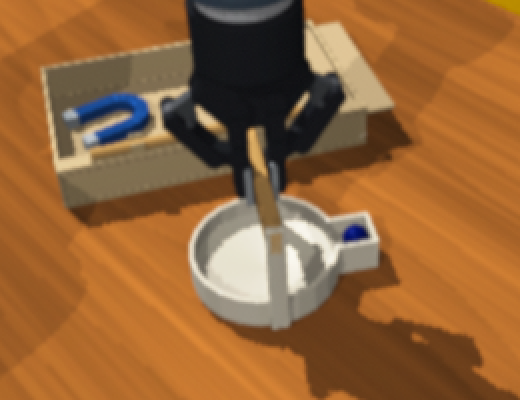

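>>> arm_command(motion=[[[0,0,0.05,0,0],[0,0,0.15,0,0],[0,0,0.3,0,0],[0,0,0.5,0,0],[0,0,0.7,0,0],[0,0,0.87,0,0],[0,0,0.97,0,0],[0,0,1,0,0]]])

```text
t: 18.5
eef_pos: [0.4746, -0.076, 0.2338]
tool_rot: [3.121, -0.026, 1.033]
force: [1.0, -0.4, -2.7]
finger_gap: 0.011
grasp_force: 58.7
```

```bash
python3 -c "
from h import *
o=get_obs(); print(o['q'],o['eef_pos'],o['tool_rot'],o['finger_gap'],o['grasp_force'])
cv2.imwrite('pics/side4.png',viewer.snapshot('side')[80:380,160:420].repeat(2,0).repeat(2,1))"
```

```text
[-0.17415927  0.1077624   1.94876304  0.01956763  1.05689399  0.35412572] [ 0.47459908 -0.07604978  0.23379196] [ 3.1212411  -0.02597198  1.03339642] 0.011042338504839372 58.66183161735535
```

View pics/side4.png

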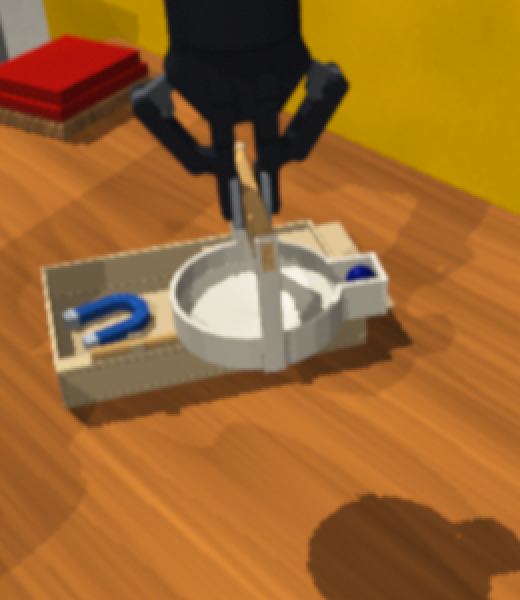

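Lifted level, with the marble still in the pocket (crop (360,272)). Next I carry it out to the reach limit.

>>> arm_command(motion=[[[0.02,-0.06,0.02,0,0],[0.07,-0.2,0.06,0,0],[0.12,-0.38,0.12,0,0],[0.18,-0.56,0.18,0,0],[0.24,-0.74,0.23,0,0],[0.29,-0.88,0.27,0,0],[0.32,-0.97,0.3,0,0],[0.33,-1,0.3,0,0]]])

```text
t: 19.22
eef_pos: [0.5233, -0.228, 0.2752]
tool_rot: [3.126, -0.024, 1.032]
force: [-0.0, 0.1, -2.7]
finger_gap: 0.0105
grasp_force: 58.7
```

>>> arm_command(motion=[[[0.02,-0.06,0.02,0,0],[0.07,-0.2,0.06,0,0],[0.12,-0.38,0.12,0,0],[0.18,-0.56,0.18,0,0],[0.24,-0.74,0.23,0,0],[0.29,-0.88,0.27,0,0],[0.32,-0.97,0.3,0,0],[0.33,-1,0.3,0,0]]])

```text
t: 19.88
eef_pos: [0.573, -0.3771, 0.3207]
tool_rot: [3.125, -0.024, 1.033]
force: [-0.1, 0.4, -1.6]
finger_gap: 0.0108
grasp_force: 58.8
```

>>> arm_command(motion=[[[0.02,-0.06,0.02,0,0],[0.07,-0.2,0.06,0,0],[0.12,-0.38,0.12,0,0],[0.18,-0.56,0.18,0,0],[0.24,-0.74,0.23,0,0],[0.29,-0.88,0.27,0,0],[0.32,-0.97,0.3,0,0],[0.33,-1,0.3,0,0]]])

```text
t: 20.55
eef_pos: [0.6224, -0.5269, 0.3655]
tool_rot: [3.125, -0.024, 1.033]
force: [-0.4, 0.4, -3.1]
finger_gap: 0.0108
grasp_force: 58.9
```

>>> arm_command(motion=[[[0.02,-0.06,0,0,0],[0.07,-0.2,0,0,0],[0.12,-0.38,0,0,0],[0.18,-0.56,0,0,0],[0.24,-0.74,0,0,0],[0.29,-0.88,0,0,0],[0.32,-0.97,0,0,0],[0.33,-1,0,0,0]]])

```text
t: 21.22
eef_pos: [0.6717, -0.6764, 0.3628]
tool_rot: [3.128, -0.025, 1.033]
force: [-0.6, 0.2, -3.5]
finger_gap: 0.011
grasp_force: 59.1
```

>>> arm_command(motion=[[[0.2,-0.2,0.1,0,0],[0.4,-0.4,0.2,0,0],[0.5,-0.5,0.2,0,0],[0.5,-0.5,0.2,0,0]]])

```text
t: 21.55
eef_pos: [0.7006, -0.7022, 0.3638]
tool_rot: [3.096, -0.017, 1.034]
force: [0.5, -1.3, -2.5]
finger_gap: 0.0111
grasp_force: 60.8
```

>>> arm_command(motion=[[[1,-1,0.5,0,0],[1,-1,0.5,0,0]]])

```text
t: 21.72
eef_pos: [0.71, -0.7112, 0.3717]
tool_rot: [3.051, -0.006, 1.033]
force: [-0.2, 0.9, -1.2]
finger_gap: 0.0102
grasp_force: 60.9
```

>>> arm_command(motion=[[[1,-1,0.5,0,0],[1,-1,0.5,0,0]]])

```text
t: 21.88
eef_pos: [0.7188, -0.7194, 0.372]
tool_rot: [3.018, 0.002, 1.032]
force: [-0.8, 0.9, -2.9]
finger_gap: 0.0108
grasp_force: 60.9
```

>>> arm_command(motion=[[[1,-1,0.5,0,0],[1,-1,0.5,0,0]]])

```text
t: 22.05
eef_pos: [0.7278, -0.7279, 0.3707]
tool_rot: [2.986, 0.01, 1.031]
force: [0.2, 0.4, -1.7]
finger_gap: 0.0107
grasp_force: 60.9
```

>>> arm_command(motion=[[[1,-1,0.5,0,0],[1,-1,0.5,0,0]]])

```text
t: 22.22
eef_pos: [0.7371, -0.7364, 0.37]
tool_rot: [2.954, 0.018, 1.029]
force: [-1.1, 0.2, -1.1]
finger_gap: 0.0112
grasp_force: 60.9
```

>>> arm_command(motion=[[[1,-1,0.5,0,0],[1,-1,0.5,0,0]]])

```text
t: 22.38
eef_pos: [0.7463, -0.745, 0.3697]
tool_rot: [2.92, 0.027, 1.028]
force: [-1.0, 0.7, -2.5]
finger_gap: 0.0109
grasp_force: 60.9
```

>>> arm_command(motion=[[[1,-1,0.5,0,0],[1,-1,0.5,0,0]]])

```text
t: 22.55
eef_pos: [0.7557, -0.7538, 0.3699]
tool_rot: [2.886, 0.035, 1.025]
force: [-0.5, 0.8, -3.1]
finger_gap: 0.0106
grasp_force: 60.9
```

```bash
python3 -c "
from h import *
o=get_obs(); print(o['q'],o['eef_pos'],o['tool_rot'],o['finger_gap'],o['grasp_force'])"
```

```text
[-0.79511136  1.09448305  0.05905984  0.03019614  1.73181465 -0.245468  ] [ 0.75566054 -0.75375708  0.36994159] [2.88605177 0.03483801 1.02535827] 0.010597518525593156 60.862566232681274
```

>>> arm_command(motion=[[[1,-1,0.5,0,0],[1,-1,0.5,0,0]]])

```text
t: 22.72
eef_pos: [0.765, -0.7625, 0.3705]
tool_rot: [2.852, 0.043, 1.023]
force: [0.2, -0.2, -1.8]
finger_gap: 0.0105
grasp_force: 60.9
```

>>> arm_command(motion=[[[1,-1,0.5,0,0],[1,-1,0.5,0,0]]])

```text
t: 22.88
eef_pos: [0.7744, -0.7712, 0.3714]
tool_rot: [2.817, 0.051, 1.02]
force: [-0.7, 1.3, -2.7]
finger_gap: 0.0108
grasp_force: 60.9
```

>>> arm_command(motion=[[[1,-1,0.5,0,0],[1,-1,0.5,0,0]]])

```text
t: 23.05
eef_pos: [0.7837, -0.7799, 0.3725]
tool_rot: [2.782, 0.059, 1.018]
force: [0.3, -0.1, -2.3]
finger_gap: 0.0112
grasp_force: 60.9
```

>>> arm_command(motion=[[[1,-1,0.5,0,0],[1,-1,0.5,0,0]]])

```text
t: 23.22
eef_pos: [0.7929, -0.7886, 0.374]
tool_rot: [2.747, 0.067, 1.014]
force: [0.2, 0.1, -3.1]
finger_gap: 0.0106
grasp_force: 60.9
```

>>> arm_command(motion=[[[1,-1,0.5,0,0],[1,-1,0.5,0,0],[1,-1,0.5,0,0],[1,-1,0.5,0,0],[1,-1,0.5,0,0],[1,-1,0.5,0,0],[1,-1,0.5,0,0]]])

```text
t: 23.8
eef_pos: [0.8035, -0.7981, 0.3729]
tool_rot: [2.711, 0.076, 1.011]
force: [0.8, 0.5, -1.9]
finger_gap: 0.0111
grasp_force: 60.9
```

```bash
python3 - <<'E'
from h import *
o=get_obs(); print(o['q'],o['eef_pos'],o['tool_rot'])
P=o['eef_pos']
for n in('side','top'):
    im=viewer.snapshot(n); cv2.imwrite(f'pics/{n}5.png',im); print(n,proj(n,P))
E
```

```text
[-0.79221492  1.11265669  0.0592118   0.02930957  1.53360951 -0.24328936] [ 0.8034859  -0.79808885  0.37286659] [2.71071811 0.0756192  1.01071589]
side [1467.96857448  232.39760256]
top [910.14294026  61.96230199]
```

View pics/top5.png

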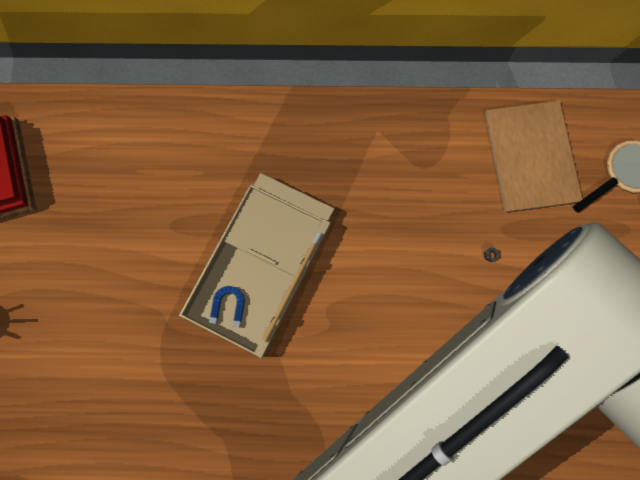

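>>> arm_command(motion=[[[-0.04,0.06,0,0,0],[-0.13,0.2,0,0,0],[-0.26,0.4,0,0,0],[-0.39,0.6,0,0,0],[-0.52,0.8,0,0,0],[-0.61,0.94,0,0,0],[-0.65,1,0,0,0]]])

```text
t: 24.48
eef_pos: [0.7034, -0.6435, 0.3737]
tool_rot: [2.713, 0.075, 1.012]
force: [1.1, 0.5, -1.7]
finger_gap: 0.0104
grasp_force: 60.9
```

>>> arm_command(motion=[[[-0.04,0.06,0,0,0],[-0.13,0.2,0,0,0],[-0.26,0.4,0,0,0],[-0.39,0.6,0,0,0],[-0.52,0.8,0,0,0],[-0.61,0.94,0,0,0],[-0.65,1,0,0,0]]])

```text
t: 25.07
eef_pos: [0.6069, -0.4955, 0.3741]
tool_rot: [2.71, 0.075, 1.011]
force: [1.4, -0.0, -2.6]
finger_gap: 0.011
grasp_force: 60.9
```

>>> arm_command(motion=[[[-0.04,0.06,0,0,0],[-0.13,0.2,0,0,0],[-0.26,0.4,0,0,0],[-0.39,0.6,0,0,0],[-0.52,0.8,0,0,0],[-0.61,0.94,0,0,0],[-0.65,1,0,0,0]]])

```text
t: 25.65
eef_pos: [0.5099, -0.3465, 0.3734]
tool_rot: [2.71, 0.075, 1.011]
force: [-0.3, -0.4, -3.5]
finger_gap: 0.0105
grasp_force: 60.9
```

>>> arm_command(motion=[[[-0.04,0.06,0,0,0],[-0.13,0.2,0,0,0],[-0.26,0.4,0,0,0],[-0.39,0.6,0,0,0],[-0.52,0.8,0,0,0],[-0.61,0.94,0,0,0],[-0.65,1,0,0,0]]])

```text
t: 26.23
eef_pos: [0.4129, -0.1968, 0.3734]
tool_rot: [2.71, 0.075, 1.011]
force: [0.9, -0.7, -2.4]
finger_gap: 0.0106
grasp_force: 60.9
```

```bash
python3 - <<'E'
from h import *
o=get_obs(); print(o['q'],o['eef_pos'],o['tool_rot'])
P=o['eef_pos']
for n in('side',):
    im=viewer.snapshot(n); cv2.imwrite(f'pics/{n}6.png',im); print(n,proj(n,P))
E
```

```text
[-0.32529818 -0.2711771   2.04626785 -0.19992847  0.96796944  0.29837007] [ 0.4128555  -0.19683121  0.37343733] [2.70958195 0.07512149 1.01095746]
side [310.33148068 128.95958081]
```

View pics/side6.png

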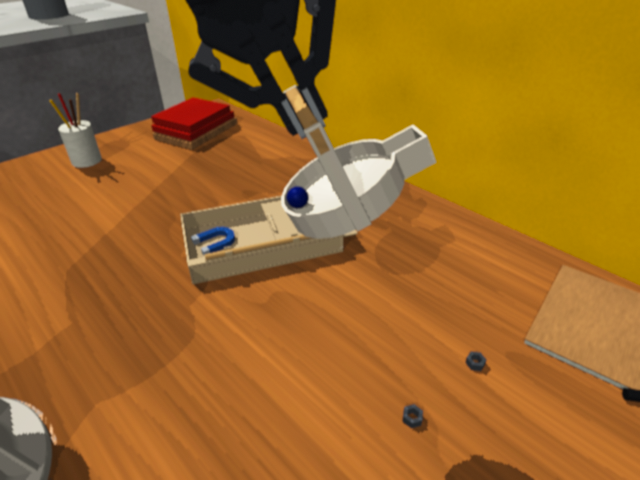

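Side view shows the marble at (297,197) against the far wall and the pocket, at (415,150), empty, so the tip worked. Now I go round to the opposite side to level it.

>>> arm_command(motion=[[[0,0.08,0,0,0],[0,0.28,0,0,0],[0,0.5,0,0,0],[0,0.72,0,0,0],[0,0.92,0,0,0],[0,1,0,0,0]]])

```text
t: 26.78
eef_pos: [0.4154, -0.0455, 0.3738]
tool_rot: [2.709, 0.073, 1.012]
force: [0.1, -0.1, -2.6]
finger_gap: 0.011
grasp_force: 60.9
```

>>> arm_command(motion=[[[0,0.08,0,0,0],[0,0.28,0,0,0],[0,0.5,0,0,0],[0,0.72,0,0,0],[0,0.92,0,0,0],[0,1,0,0,0]]])

```text
t: 27.28
eef_pos: [0.4155, 0.1059, 0.3734]
tool_rot: [2.711, 0.073, 1.013]
force: [-0.3, -1.2, -3.0]
finger_gap: 0.0111
grasp_force: 60.9
```

>>> arm_command(motion=[[[-0.02,0.08,0,0,0],[-0.08,0.28,0,0,0],[-0.15,0.5,0,0,0],[-0.22,0.72,0,0,0],[-0.28,0.92,0,0,0],[-0.3,1,0,0,0]]])

```text
t: 27.78
eef_pos: [0.3692, 0.2566, 0.3729]
tool_rot: [2.712, 0.073, 1.013]
force: [0.1, 0.3, -2.7]
finger_gap: 0.011
grasp_force: 60.9
```

>>> arm_command(motion=[[[-0.07,0.06,0,0,0],[-0.25,0.2,0,0,0],[-0.45,0.35,0,0,0],[-0.65,0.5,0,0,0],[-0.83,0.64,0,0,0],[-0.9,0.7,0,0,0]]])

```text
t: 28.28
eef_pos: [0.2319, 0.3604, 0.3728]
tool_rot: [2.713, 0.074, 1.013]
force: [1.3, -0.5, -2.8]
finger_gap: 0.0109
grasp_force: 60.9
```

>>> arm_command(motion=[[[-0.08,0.05,0,0,0],[-0.28,0.17,0,0,0],[-0.5,0.3,0,0,0],[-0.72,0.43,0,0,0],[-0.92,0.55,0,0,0],[-1,0.6,0,0,0]]])

```text
t: 28.78
eef_pos: [0.081, 0.4505, 0.3724]
tool_rot: [2.713, 0.075, 1.013]
force: [0.5, -0.0, -3.0]
finger_gap: 0.011
grasp_force: 60.9
```

>>> arm_command(motion=[[[-0.08,0.02,0,0,0],[-0.28,0.08,0,0,0],[-0.5,0.15,0,0,0],[-0.72,0.22,0,0,0],[-0.92,0.28,0,0,0],[-1,0.3,0,0,0]]])

```text
t: 29.28
eef_pos: [-0.0687, 0.4935, 0.3724]
tool_rot: [2.712, 0.076, 1.012]
force: [-0.5, -0.7, -2.8]
finger_gap: 0.011
grasp_force: 60.9
```

>>> arm_command(motion=[[[-0.08,0.01,0,0,0],[-0.28,0.03,0,0,0],[-0.5,0.05,0,0,0],[-0.72,0.07,0,0,0],[-0.92,0.09,0,0,0],[-1,0.1,0,0,0]]])

```text
t: 29.78
eef_pos: [-0.2186, 0.5073, 0.3726]
tool_rot: [2.711, 0.076, 1.011]
force: [0.8, 0.3, -2.0]
finger_gap: 0.011
grasp_force: 60.9
```

>>> arm_command(motion=[[[-0.08,0,0,0,0],[-0.28,0,0,0,0],[-0.5,0,0,0,0],[-0.72,0,0,0,0],[-0.92,0,0,0,0],[-1,0,0,0,0]]])

```text
t: 30.28
eef_pos: [-0.3685, 0.5069, 0.3725]
tool_rot: [2.711, 0.076, 1.011]
force: [-0.6, 0.8, -2.3]
finger_gap: 0.0114
grasp_force: 60.9
```

>>> arm_command(motion=[[[-0.08,0.04,0,0,0],[-0.28,0.14,0,0,0],[-0.5,0.25,0,0,0],[-0.72,0.36,0,0,0],[-0.92,0.46,0,0,0],[-1,0.5,0,0,0]]])

```text
t: 30.78
eef_pos: [-0.5177, 0.5833, 0.371]
tool_rot: [2.709, 0.076, 1.01]
force: [0.0, 0.9, -3.3]
finger_gap: 0.0109
grasp_force: 60.9
```

```bash
cat > st.py <<'E'
from h import *
from scipy.spatial.transform import Rotation as R
o=get_obs(); z=R.from_euler('xyz',o['tool_rot']).as_matrix()[:,2]; p=o['eef_pos']
print("q",o['q'].round(3) if hasattr(o['q'],'round') else o['q'],p,"az",ang(p),"r",np.hypot(*p[:2]),o['tool_rot'],"tilt",np.hypot(*z[:2]),"toward",ang(z))
E
python3 st.py
```

```text
q [ 2.314  0.85   0.578 -0.053  2.149  2.839] [-0.51772279  0.5833291   0.37103198] az 131.5900559501204 r 0.7799421321884574 [2.70931009 0.07571403 1.01041531] tilt 0.42453729130204343 toward -41.417959357464774
```

>>> arm_command(motion=[[[-0.05,0.05,0,0,0],[-0.15,0.14,0,0,0],[-0.25,0.24,0.1,0,0],[-0.33,0.31,0.1,0,0]]])

```text
t: 31.12
eef_pos: [-0.5589, 0.6243, 0.387]
tool_rot: [2.714, 0.074, 1.009]
force: [-1.3, 1.5, -2.4]
finger_gap: 0.0107
grasp_force: 60.9
```

>>> arm_command(motion=[[[-1,0.9,0.5,0,0],[-1,0.9,0.5,0,0]]])

```text
t: 31.28
eef_pos: [-0.5382, 0.5885, 0.4415]
tool_rot: [2.644, 0.093, 0.999]
force: [-0.7, 1.3, 0.7]
finger_gap: 0.0108
grasp_force: 60.7
```

>>> arm_command(motion=[[[-1,0.9,0.5,0,0],[-1,0.9,0.5,0,0]]])

```text
t: 31.45
eef_pos: [-0.5588, 0.6029, 0.436]
tool_rot: [2.734, 0.069, 1.012]
force: [0.0, 1.4, -2.9]
finger_gap: 0.0108
grasp_force: 60.7
```

>>> arm_command(motion=[[[-1,0.9,0.5,0,0],[-1,0.9,0.5,0,0]]])

```text
t: 31.62
eef_pos: [-0.5684, 0.6044, 0.4309]
tool_rot: [2.755, 0.063, 1.015]
force: [0.2, 0.3, -2.1]
finger_gap: 0.0108
grasp_force: 60.7
```

>>> arm_command(motion=[[[-1,0.9,0.5,0,0],[-1,0.9,0.5,0,0]]])

```text
t: 31.78
eef_pos: [-0.5778, 0.6067, 0.4272]
tool_rot: [2.779, 0.057, 1.018]
force: [-0.0, 0.6, -2.0]
finger_gap: 0.011
grasp_force: 60.7
```

>>> arm_command(motion=[[[-1,0.9,0.5,0,0],[-1,0.9,0.5,0,0]]])

```text
t: 31.95
eef_pos: [-0.587, 0.6097, 0.4238]
tool_rot: [2.804, 0.05, 1.021]
force: [-0.4, -0.7, -2.6]
finger_gap: 0.011
grasp_force: 60.7
```

>>> arm_command(motion=[[[-1,0.9,0.5,0,0],[-1,0.9,0.5,0,0]]])

```text
t: 32.12
eef_pos: [-0.5961, 0.6133, 0.4204]
tool_rot: [2.83, 0.044, 1.023]
force: [-0.4, -0.2, -2.1]
finger_gap: 0.0108
grasp_force: 60.7
```

>>> arm_command(motion=[[[-1,0.9,0.5,0,0],[-1,0.9,0.5,0,0]]])

```text
t: 32.28
eef_pos: [-0.6052, 0.6173, 0.4171]
tool_rot: [2.857, 0.037, 1.026]
force: [1.1, -0.1, -3.1]
finger_gap: 0.0111
grasp_force: 60.7
```

>>> arm_command(motion=[[[-1,0.9,0.5,0,0],[-1,0.9,0.5,0,0]]])

```text
t: 32.45
eef_pos: [-0.6143, 0.6217, 0.414]
tool_rot: [2.884, 0.03, 1.027]
force: [0.7, 0.1, -2.0]
finger_gap: 0.0112
grasp_force: 60.7
```

```bash
python3 st.py
```

```text
q [ 2.361  1.049  0.059 -0.042  2.29   2.877] [-0.61427647  0.62172595  0.41402402] az 134.65467820127577 r 0.874001562495842 [2.88428636 0.02964237 1.02737293] tilt 0.25608551919612815 toward -37.5621502844708
```

>>> arm_command(motion=[[[-1,0.8,0.3,0,0],[-1,0.8,0.3,0,0]]])

```text
t: 32.62
eef_pos: [-0.6289, 0.6259, 0.4032]
tool_rot: [2.912, 0.023, 1.029]
force: [-0.4, 0.1, -1.9]
finger_gap: 0.0108
grasp_force: 60.7
```

>>> arm_command(motion=[[[-1,0.8,0.3,0,0],[-1,0.8,0.3,0,0]]])

```text
t: 32.78
eef_pos: [-0.6434, 0.6303, 0.3919]
tool_rot: [2.939, 0.016, 1.031]
force: [-0.4, -0.4, -2.0]
finger_gap: 0.0104
grasp_force: 60.7
```

>>> arm_command(motion=[[[-1,0.8,0.3,0,0],[-1,0.8,0.3,0,0]]])

```text
t: 32.95
eef_pos: [-0.6575, 0.6351, 0.3821]
tool_rot: [2.968, 0.01, 1.032]
force: [0.6, -0.6, -2.2]
finger_gap: 0.0109
grasp_force: 60.7
```

>>> arm_command(motion=[[[-1,0.8,0.3,0,0],[-1,0.8,0.3,0,0]]])

```text
t: 33.12
eef_pos: [-0.6714, 0.6402, 0.373]
tool_rot: [2.998, 0.003, 1.033]
force: [0.3, -0.1, -2.3]
finger_gap: 0.0109
grasp_force: 60.7
```

>>> arm_command(motion=[[[-1,0.8,0.3,0,0],[-1,0.8,0.3,0,0]]])

```text
t: 33.28
eef_pos: [-0.6851, 0.6457, 0.3645]
tool_rot: [3.028, -0.004, 1.034]
force: [0.9, -0.4, -2.6]
finger_gap: 0.0111
grasp_force: 60.7
```

>>> arm_command(motion=[[[-1,0.8,0.4,0,0],[-1,0.8,0.4,0,0]]])

```text
t: 33.45
eef_pos: [-0.697, 0.6501, 0.3612]
tool_rot: [3.06, -0.011, 1.035]
force: [0.8, 0.4, -2.5]
finger_gap: 0.0109
grasp_force: 60.7
```

```bash
python3 st.py
```

```text
q [ 2.399  1.093  0.059 -0.031  2.067  2.922] [-0.69704995  0.65012974  0.36120645] az 136.9947179940017 r 0.9531774797412552 [ 3.05952306 -0.01110576  1.03455733] tilt 0.08272130575152933 toward -23.034966943797276
```

>>> arm_command(motion=[[[-1,0.8,0.4,0,0],[-1,0.8,0.4,0,0]]])

```text
t: 33.62
eef_pos: [-0.709, 0.655, 0.3589]
tool_rot: [3.092, -0.018, 1.035]
force: [0.9, -1.1, -2.0]
finger_gap: 0.0109
grasp_force: 60.7
```

>>> arm_command(motion=[[[-1,0.8,0.4,0,0],[-1,0.8,0.4,0,0],[-1,0.8,0.4,0,0]]])

```text
t: 33.87
eef_pos: [-0.7226, 0.6597, 0.3539]
tool_rot: [3.125, -0.025, 1.035]
force: [1.1, -0.0, -2.3]
finger_gap: 0.0111
grasp_force: 60.7
```

```bash
python3 st.py
```

```text
q [ 2.41   1.099  0.059 -0.03   1.995  2.933] [-0.72264233  0.65968914  0.35391555] az 137.60752325837325 r 0.9784690547286853 [ 3.12466651 -0.02491445  1.03520956] tilt 0.030114624585506577 toward 25.11680204029213
```

```bash
python3 - <<'E'
import numpy as np
from scipy.interpolate import CubicSpline
W=np.array([(-.7226,.6597,.354),(-.57,.60,.35),(-.35,.54,.33),(-.12,.51,.30),(.10,.45,.28),(.28,.32,.26),(.38,.14,.26),(.40,0.0,.26)])
s=np.r_[0,np.cumsum(np.linalg.norm(np.diff(W,axis=0),axis=1))]; cs=CubicSpline(s,W); L=s[-1]
vm=.030; na=6; n=int(np.ceil(L/vm+na)); v=np.minimum(1,np.minimum((np.arange(n)+.5)/na,(n-np.arange(n)-.5)/na)); S=np.cumsum(v); S*=L/S[-1]
P=cs(S); print(L,n,L/np.sum(v))
p0=W[0]
for k in range(0,n,7 if False else 6):
    seg=P[k:k+6]; r=np.round((seg-p0)/.15,2); print([list(map(float,x))+[0,0] for x in r],np.abs(r).max()); p0=p0+r[-1]*.15
E
```

```text
1.4258812680698152 54 0.029705859751454483
[[0.02, -0.01, 0.0, 0, 0], [0.06, -0.03, 0.0, 0, 0], [0.14, -0.06, -0.0, 0, 0], [0.24, -0.1, -0.0, 0, 0], [0.38, -0.16, -0.0, 0, 0], [0.55, -0.22, -0.01, 0, 0]] 0.55
[[0.18, -0.07, -0.0, 0, 0], [0.37, -0.14, -0.01, 0, 0], [0.56, -0.21, -0.02, 0, 0], [0.75, -0.27, -0.03, 0, 0], [0.93, -0.33, -0.05, 0, 0], [1.12, -0.39, -0.06, 0, 0]] 1.12
[[0.19, -0.05, -0.02, 0, 0], [0.39, -0.1, -0.04, 0, 0], [0.58, -0.14, -0.06, 0, 0], [0.77, -0.18, -0.08, 0, 0], [0.96, -0.21, -0.11, 0, 0], [1.16, -0.24, -0.14, 0, 0]] 1.16
[[0.19, -0.03, -0.02, 0, 0], [0.39, -0.05, -0.05, 0, 0], [0.58, -0.07, -0.08, 0, 0], [0.78, -0.09, -0.1, 0, 0], [0.97, -0.12, -0.13, 0, 0], [1.17, -0.15, -0.15, 0, 0]] 1.17
[[0.19, -0.03, -0.02, 0, 0], [0.39, -0.06, -0.04, 0, 0], [0.58, -0.1, -0.05, 0, 0], [0.77, -0.15, -0.07, 0, 0], [0.96, -0.2, -0.09, 0, 0], [1.15, -0.27, -0.1, 0, 0]] 1.15
[[0.19, -0.07, -0.02, 0, 0], [0.37, -0.14, -0.04, 0, 0], [0.55, -0.23, -0.06, 0, 0], [0.72, -0.33, -0.08, 0, 0], [0.89, -0.43, -0.1, 0, 0], [1.05, -0.55, -0.12, 0, 0]] 1.05
[[0.16, -0.12, -0.02, 0, 0], [0.3, -0.26, -0.03, 0, 0], [0.44, -0.4, -0.04, 0, 0], [0.57, -0.55, -0.05, 0, 0], [0.69, -0.71, -0.06, 0, 0], [0.8, -0.88, -0.06, 0, 0]] 0.88
[[0.1, -0.17, 0.0, 0, 0], [0.19, -0.35, 0.0, 0, 0], [0.27, -0.53, 0.01, 0, 0], [0.34, -0.72, 0.01, 0, 0], [0.39, -0.91, 0.02, 0, 0], [0.43, -1.11, 0.02, 0, 0]] 1.11
[[0.03, -0.18, -0.0, 0, 0], [0.05, -0.32, -0.0, 0, 0], [0.05, -0.44, -0.0, 0, 0], [0.05, -0.52, -0.0, 0, 0], [0.05, -0.57, -0.01, 0, 0], [0.05, -0.59, -0.01, 0, 0]] 0.59
```

>>> arm_command(motion=[[[0.02,-0.01,0,0,0],[0.06,-0.03,0,0,0],[0.14,-0.06,0,0,0],[0.24,-0.1,0,0,0],[0.38,-0.16,0,0,0],[0.55,-0.22,0,0,0]]])

```text
t: 34.37
eef_pos: [-0.6395, 0.6257, 0.3529]
tool_rot: [3.124, -0.024, 1.036]
force: [0.2, 0.3, -1.6]
finger_gap: 0.0107
grasp_force: 60.7
```

>>> arm_command(motion=[[[0.18,-0.07,-0.01,0,0],[0.37,-0.14,-0.02,0,0],[0.56,-0.21,-0.03,0,0],[0.75,-0.27,-0.04,0,0],[0.93,-0.33,-0.05,0,0]]])

```text
t: 34.78
eef_pos: [-0.4986, 0.5763, 0.3467]
tool_rot: [3.124, -0.025, 1.035]
force: [0.3, 0.6, -2.8]
finger_gap: 0.0108
grasp_force: 60.7
```

>>> arm_command(motion=[[[0.19,-0.06,-0.02,0,0],[0.38,-0.11,-0.04,0,0],[0.57,-0.16,-0.06,0,0],[0.77,-0.2,-0.08,0,0],[0.96,-0.24,-0.1,0,0]]])

```text
t: 35.2
eef_pos: [-0.3548, 0.5405, 0.3316]
tool_rot: [3.124, -0.025, 1.035]
force: [0.2, -0.0, -2.4]
finger_gap: 0.0111
grasp_force: 60.7
```

>>> arm_command(motion=[[[0.19,-0.03,-0.02,0,0],[0.39,-0.06,-0.05,0,0],[0.58,-0.09,-0.07,0,0],[0.78,-0.11,-0.1,0,0],[0.97,-0.13,-0.12,0,0]]])

```text
t: 35.62
eef_pos: [-0.2095, 0.521, 0.3135]
tool_rot: [3.125, -0.025, 1.035]
force: [-0.8, 0.4, -2.2]
finger_gap: 0.0108
grasp_force: 60.7
```

>>> arm_command(motion=[[[0.2,-0.02,-0.02,0,0],[0.39,-0.04,-0.04,0,0],[0.59,-0.07,-0.06,0,0],[0.78,-0.1,-0.08,0,0],[0.98,-0.14,-0.1,0,0]]])

```text
t: 36.03
eef_pos: [-0.0629, 0.5003, 0.2988]
tool_rot: [3.125, -0.025, 1.035]
force: [0.4, 0.4, -2.0]
finger_gap: 0.0106
grasp_force: 60.7
```

>>> arm_command(motion=[[[0.19,-0.04,-0.02,0,0],[0.38,-0.09,-0.04,0,0],[0.57,-0.15,-0.06,0,0],[0.76,-0.21,-0.08,0,0],[0.95,-0.28,-0.1,0,0]]])

```text
t: 36.45
eef_pos: [0.0795, 0.4581, 0.2838]
tool_rot: [3.125, -0.025, 1.035]
force: [0.0, 0.1, -2.2]
finger_gap: 0.0105
grasp_force: 60.7
```

>>> arm_command(motion=[[[0.18,-0.08,-0.02,0,0],[0.36,-0.17,-0.04,0,0],[0.53,-0.27,-0.06,0,0],[0.7,-0.37,-0.07,0,0],[0.86,-0.48,-0.08,0,0]]])

```text
t: 36.87
eef_pos: [0.2084, 0.3858, 0.2718]
tool_rot: [3.125, -0.025, 1.035]
force: [0.7, 0.8, -2.1]
finger_gap: 0.0108
grasp_force: 60.7
```

>>> arm_command(motion=[[[0.15,-0.12,-0.01,0,0],[0.3,-0.26,-0.02,0,0],[0.44,-0.4,-0.03,0,0],[0.57,-0.55,-0.03,0,0],[0.69,-0.71,-0.03,0,0]]])

```text
t: 37.28
eef_pos: [0.3115, 0.2792, 0.2674]
tool_rot: [3.126, -0.025, 1.035]
force: [0.7, 0.5, -3.0]
finger_gap: 0.011
grasp_force: 60.7
```

>>> arm_command(motion=[[[0.11,-0.17,0,0,0],[0.21,-0.34,0,0,0],[0.3,-0.52,0,0,0],[0.38,-0.7,0,0,0],[0.45,-0.89,0,0,0]]])

```text
t: 37.7
eef_pos: [0.3786, 0.1456, 0.2675]
tool_rot: [3.126, -0.025, 1.035]
force: [-0.0, -0.5, -2.3]
finger_gap: 0.0107
grasp_force: 60.7
```

>>> arm_command(motion=[[[0.05,-0.19,0,0,0],[0.09,-0.37,0,0,0],[0.12,-0.54,0,0,0],[0.14,-0.68,0,0,0],[0.14,-0.8,0,0,0],[0.14,-0.89,0,0,0],[0.14,-0.95,0,0,0],[0.14,-0.98,0,0,0]]])

```text
t: 38.37
eef_pos: [0.399, -0.0009, 0.2673]
tool_rot: [3.126, -0.025, 1.034]
force: [0.2, -1.0, -2.8]
finger_gap: 0.011
grasp_force: 60.7
```

```bash
python3 st.py; python3 -c "
from h import *
cv2.imwrite('pics/side7.png',viewer.snapshot('side'))"
```

```text
q [-0.018 -0.07   2.052  0.015  1.134  0.513] [ 0.39901721 -0.00090334  0.26729646] az -0.1297119237317539 r 0.39901822937690185 [ 3.12562042 -0.02493467  1.033945  ] tilt 0.029606433877727996 toward 26.59364746401115
```

View pics/side7.png

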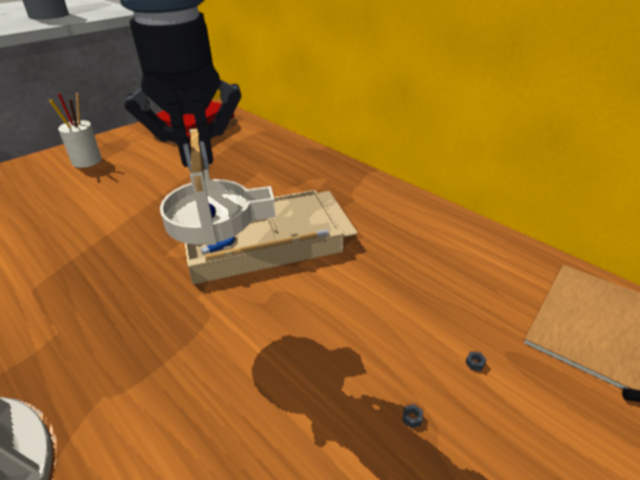

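>>> arm_command(motion=[[[0,0,-0.03,0,0],[0,0,-0.09,0,0],[0,0,-0.16,0,0],[0,0,-0.23,0,0],[0,0,-0.3,0,0],[0,0,-0.36,0,0],[0,0,-0.39,0,0],[0,0,-0.4,0,0]]])

```text
t: 39.08
eef_pos: [0.3987, 0.0005, 0.2059]
tool_rot: [3.127, -0.024, 1.036]
force: [-0.4, -0.3, -2.6]
finger_gap: 0.0105
grasp_force: 60.7
```

>>> arm_command(motion=[[[0,0,0,0,0],[0,0,0,0,0],[0,0,0,0,0],[0,0,0,0,0],[0,0,0,0,0],[0,0,0,0,0],[0,0,0,0,0],[0,0,0,0,0]]])

```text
t: 39.75
eef_pos: [0.3994, 0.0, 0.2071]
tool_rot: [3.125, -0.025, 1.035]
force: [0.2, 0.4, -2.4]
finger_gap: 0.0111
grasp_force: 60.7
```

```bash
cat > mb.py <<'E'
from h import *
import sys
o=get_obs(); p=np.array(o['eef_pos']); m=p+[0,0,-.0754+.011]
im=viewer.snapshot('side'); u=proj('side',m); hsv=cv2.cvtColor(im,cv2.COLOR_BGR2HSV)
b=(hsv[...,0]>105)&(hsv[...,0]<135)&(hsv[...,1]>120); x,y=u.astype(int); k=np.zeros_like(b); k[y-28:y+28,x-35:x+35]=1
q=np.argwhere(b&k)[:,::-1]; c=(q.max(0)+q.min(0))/2
print(o['t'],p,"exp",u,"n",len(q),"px",c,q.min(0),q.max(0),"off mm",1000*(ray('side',c,m[2])-m))
cv2.imwrite(sys.argv[1],cv2.resize(im[y-60:y+60,x-80:x+80],None,fx=4,fy=4))
E
python3 mb.py pics/m8.png
```

```text
39.75 [3.99373044e-01 1.27137601e-05 2.07130744e-01] exp [212.34981495 244.41400951] n 26 px [218.5 245.5] [217 241] [220 250] off mm [ 4.80927247 -8.26959884  0.        ]
```

View pics/m8.png

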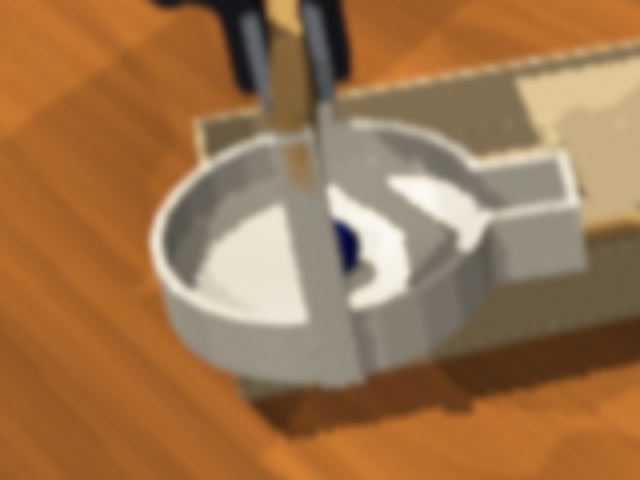

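Crop: the marble is at the middle, half hidden by the post, about 1 px from the expected point, and the pocket is empty. Now the quarter turn.

>>> arm_command(motion=[[[0,0,0,-0.002,0],[0,0,0,-0.007,0],[0,0,0,-0.014,0],[0,0,0,-0.023,0],[0,0,0,-0.033,0],[0,0,0,-0.043,0],[0,0,0,-0.053,0],[0,0,0,-0.063,0]]])

```text
t: 40.47
eef_pos: [0.3993, 0.0, 0.207]
tool_rot: [3.126, -0.025, 0.635]
force: [-0.4, 0.2, -2.7]
finger_gap: 0.011
grasp_force: 60.7
```

>>> arm_command(motion=[[[0,0,0,-0.01,0],[0,0,0,-0.02,0],[0,0,0,-0.03,0],[0,0,0,-0.04,0],[0,0,0,-0.05,0],[0,0,0,-0.06,0],[0,0,0,-0.07,0],[0,0,0,-0.08,0]]])

```text
t: 41.13
eef_pos: [0.3993, 0.0, 0.207]
tool_rot: [3.126, -0.025, 0.133]
force: [0.6, -0.0, -2.8]
finger_gap: 0.0106
grasp_force: 60.7
```

>>> arm_command(motion=[[[0,0,0,-0.01,0],[0,0,0,-0.02,0],[0,0,0,-0.03,0],[0,0,0,-0.04,0],[0,0,0,-0.05,0],[0,0,0,-0.06,0],[0,0,0,-0.068,0],[0,0,0,-0.076,0]]])

```text
t: 41.8
eef_pos: [0.3993, 0.0, 0.207]
tool_rot: [3.126, -0.025, -0.344]
force: [-0.6, 0.4, -2.9]
finger_gap: 0.0108
grasp_force: 60.7
```

>>> arm_command(motion=[[[0,0,-0.02,-0.006,0],[0,0,-0.06,-0.011,0],[0,0,-0.1,-0.014,0],[0,0,-0.14,-0.016,0],[0,0,-0.17,-0.0165,0],[0,0,-0.19,-0.0165,0],[0,0,-0.2,-0.0165,0],[0,0,-0.2,-0.0165,0]]])

```text
t: 42.47
eef_pos: [0.3992, 0.0, 0.1767]
tool_rot: [3.125, -0.025, -0.444]
force: [0.2, 0.2, -2.5]
finger_gap: 0.0106
grasp_force: 60.7
```

>>> arm_command(motion=[[[0,0,0,0,0],[0,0,0,0,0],[0,0,0,0,0],[0,0,0,0,0],[0,0,0,0,0],[0,0,0,0,0],[0,0,0,0,0],[0,0,0,0,0]]])

```text
t: 43.13
eef_pos: [0.3994, 0.0, 0.1771]
tool_rot: [3.126, -0.025, -0.444]
force: [0.8, 0.3, -2.2]
finger_gap: 0.0109
grasp_force: 60.7
```

>>> arm_command(motion=[[[0,0,0,0,0],[0,0,0,0,0],[0,0,0,0,0],[0,0,0,0,0],[0,0,0,0,0],[0,0,0,0,0],[0,0,0,0,0],[0,0,0,0,0]]])

```text
t: 43.8
eef_pos: [0.3993, 0.0, 0.177]
tool_rot: [3.126, -0.025, -0.445]
force: [-0.2, -0.0, -3.0]
finger_gap: 0.011
grasp_force: 60.7
```

```bash
python3 st.py; python3 mb.py pics/m9.png
```

```text
q [ 0.018  0.056  2.153 -0.032  0.917  2.053] [3.99341199e-01 3.08232247e-05 1.77019810e-01] az 0.0044223853838626925 r 0.3993412002761427 [ 3.12551174 -0.02514793 -0.44457889] tilt 0.029844513875341455 toward -58.07446693955093
43.8 [3.99341199e-01 3.08232247e-05 1.77019810e-01] exp [215.43846335 260.68308817] n 121 px [215.  261.5] [209 256] [221 267] off mm [-1.49662459e+00 -1.12337073e+00  1.38777878e-14]
```

View pics/m9.png

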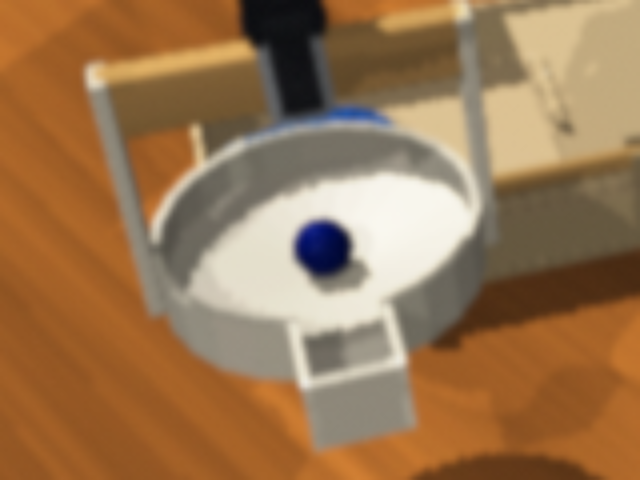

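The marble sits in the middle, 2 mm from the expected point. The bar is parallel to the pointer, the floor is about 100 mm up, and everything is still, so I'm handing in.

```bash
python3 -c "
from workcell import job
print(job.close_job())"
```

```text
the job is handed in; nothing more can be done
None
```

I handed the job in at about 44 s. The dish was held level and still about 10 cm above the bench, with the marble about 2 mm from the middle and the bar parallel to the pointer within about a degree by measurement; the hand-in gave no verdict back.

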